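Roll the forming bar onto the red line

ROBOT

A 7-joint arm with a two-finger parallel gripper is mounted at the origin on the work surface. World frame = base frame: x ahead of the robot, y to its left, z up, the work surface at z = 0. Lengths are in m, angles in rad, forces in N, time in s.
With the tool pointing down it reaches from about 0.4 to 0.9 m from the base axis. Payload 5.5 kg.
Tool frame: the origin (TCP) lies at the very end of the fingers, on their centre line; the grasp point (between the pads) lies 19 mm behind it; z points along the fingers, y is the direction in which the jaws open and shut (so a half turn about z gives the same grasp; the last joint's range is limited). The gripper opens to 92 mm and grips with 3 to 60 N. Pads are 19 mm wide; open, the fingers measure 130 mm over their backs; the gripper's body (75 mm by 190 mm) begins 47 mm behind the grasp point.
Start: joints at [0.263, 0.501, -0.427, 1.55, 0.221, 1.138, -0.21], TCP at [0.65, 0, 0.227] pointing down, gripper open.
Joint ranges: [-2.88, 2.88], [-0.31, 2.03], [-1.54, 1.56], [0.2, 2.42], [-1.41, 4.55], [0.19, 2.02], [-2.57, 2.57]. Speed limits (rad/s): [2.57, 2.57, 3.14, 3.14, 3.14, 3.14, 3.14].

INTERFACE

Orientations are given as a unit quaternion [x, y, z, w].
In Python, from bench import get_obs, viewer, order, nets gives the robot as it stands.
- The arm moves only by the tool apply_moves, never from a script. Its argument "moves" is text: rows parted by semicolons, each of 6 numbers parted by spaces: the shift along the tool's x, y, z in mm, then the turn, a rotation vector about the tool's x, y, z in rad. In form: tx ty tz wx wy wz; .... A call has exactly 10 rows; each row is the pose to reach, as a shift and turn from the pose commanded when the call began, along the tool's axes at that moment; what a row does not reach only later rows make up. A row lasts 1/10 s, in which the tool goes at most 50 mm and 8.59 degrees, less where a joint would pass 70% of its speed; a pose out of reach is approached as far as the arm can. A call with a gripper value outside its range is refused whole. "fingers" is the finger opening in mm, from 0 to 91.8, set as the call begins (left out, the last holds). The fingers move at their own pace and stop on an object; "grip_force" is the grip in N (left out, the last holds). Time passes only in rows, so rows that repeat a pose let the fingers close, or fill a call up. It gives the time, the measured TCP pose, the force and the opening at its end, in the units of the state.
- get_obs(): the state, without advancing time (a new reading comes with each control period).
- viewer.snapshot(name): name is "scene" or "side" or "wrist"; returns the picture (420x560x3 uint8, red, green, blue); there is no depth.
- viewer.camera_model(name): a dict with "mtx" (3x3 intrinsics, pixels), "D" ([k1, k2, p1, p2, k3] as OpenCV has them; the pictures are not rectified), "R" (3x3) and "t" (3): a world point X has camera coordinates R X + t; the wrist camera has in their place "hand_eye" (4x4, takes a point from camera to tool coordinates, whose origin is the TCP and whose axes are the flange's). Camera axes: x right, y down, z forward; pixel columns grow to the right and rows downward; lengths in m; the calibration is good to about 2 mm. A picture is of the moment at which its call begins: read the wrist's pose just before it. camera_model takes no time and is no camera call.
- order.close_job(): hands the job in, once; it reports no verdict.
Trained networks look in the newest picture that a camera, given by its name, has taken for a name from the list of things; names that differ only in an ending like _2 or _b are one class to them, and where a whole thing is asked for, a point or a joint stands for the part that bears it (a point fixed in the world has none). Each returns a list of dicts, best first, with "confidence" (0 to 1); they miss things now and then, are a little off and sometimes report something else, mostly with a low value. They report only what shows in the picture. A call takes as long as a camera call. They do not tell look-alikes from the thing itself.
- nets.search_frame(camera, name): "centre" ([column, row] in pixels, amid what is visible of it).
The state is a dict: "t": time; "q": joint angles; "dq": joint speeds; "joint_torque": joint torques, N m; "ee_pos": TCP position; "tool_rot": TCP orientation; "contact_force": force on the tool from outside, world axes, zero at the start; "wrist_torque": the same for the moment, N m; "width": opening from 0.0 (shut) to 1.0 (fully open).
Only numpy, scipy, OpenCV 4.12 (cv2) and the standard library are available. Lean on these libraries where they do the work, as an engineer would, in place of code of your own. Each camera call takes 0.05 s, during which the arm holds its last target. There are 200 camera calls.

TASK

On the jeweller's board, push along the top of the steel forming bar with a fingertip, never from down beside it, so that it rolls away from the dark wooden fence and comes to rest centred over the red line and lying along it. The bar must roll on the board; do not grip it, pick it up or drag it there, and leave the ring, the pliers and the jar where they are.

Things in the scene. Friction and masses are not known exactly. Their poses are not given: they have to be found in the camera images.
- board: Fixed light-wood board on the bench, 200 (its x) x 300 (its y) x 18 mm (z). Origin: centre of its underside. Near its -y end a dark wooden fence stands on it along its x: 170 mm long, 16 mm thick, top 22 mm above the board's face (40 mm above the bench), inner face at y = -132 mm. The bar starts beside the fence and must roll in the board's +y direction.
- line: The red line on the board's top face: a painted stripe 190 mm long (its x, parallel to the board's x), 4 mm wide, no height to speak of. Origin: its middle, on the board's face (18 mm above the bench). It lies 70 to 161 mm from the bar's starting place and sticks out past both ends of the bar when the bar lies on it.
- bar: Loose polished steel tube with black bands and black ends, 36 mm in diameter, 110 mm long, 0.3 to 0.5 kg. Its x axis runs along it; y and z turn as it rolls (z up at the start). Origin: on its surface at mid-length (underneath at the start), so use bar_center for its place. It starts 2 to 9 mm from the fence, about parallel to it, its top 54 mm above the bench.
- bar_center (a point): Centre of the steel bar: mid-length, on its axis, 18 mm above the board's face. The bar rolls without slipping under a fingertip pressed lightly on its top, its centre moving half as far as the fingertip; a fingertip turned while pressing turns the bar with it. It has some rolling resistance and soon stops by itself (from 0.1 m/s within about 10 mm); the board is level.
- ring: Loose plain gold-coloured ring lying flat on the board near its +y end, beyond the red line; 23 mm across, 5 mm high. Origin: centre of its underside. Leave it alone.
- pliers: Loose pliers with blue grips lying on the bench beside the board, behind the fence; about 155 mm long (their x), 45 mm wide, 12 mm high. Origin: on the bench, under the middle of the length. Leave them alone.
- jar: Loose amber glass jar with a brass cap standing on the bench past the board's +y end; 42 mm across, 50 mm high. Origin: centre of its base. Leave it alone.
Not all that is in view belongs to the job. Of the things like the bar, leave any that is turquoise; of the rest the larger one is meant.

How it is judged:
On the way:
1. the bar has rolled well over on its way: turned about its axis so that the side that was up faces downward (angle between bar's own z axis and vertical above 1.9 rad), for 0.04 s.
At the end, for the whole second after the job is handed in: The bar rests still on the board, its centre within 7 mm of the red line (measured across the line) and within 45 mm of the line's middle along it, its axis within 0.12 rad (7 degrees) of the line (y of bar_center in the frame of line between -0.007 and 0.007 m and x of bar_center in the frame of line between -0.045 and 0.045 m and z of bar_center in the frame of line between 0.015 and 0.021 m and angle between the x axis of bar and the x axis of line, either way round below 0.12 rad and linear speed of bar below 0.01 m/s); the robot touches nothing.
It fails at once if the fingers touch the bar with their tips reaching below about its axis (grasp point under 57 mm high): gripped or pushed from its side (contact force between the fingers and bar above 0.5 N and height (world z) of the grasp point below 0.057 m).
It fails at once if the bar is lifted (its centre more than 10 mm above rolling height) (z of bar_center in the frame of line above 0.028 m).
It fails at once if the bar falls off the board (z of bar_center in the frame of line below 0.008 m).
It fails at once if the ring, the pliers or the jar is displaced by more than 12 mm (distance of any of ring, pliers, jar from where it was at the start of the episode above 0.012 m).
It also fails if it takes over 64 s, if anything falls off the work surface, if the arm or the gripper's body presses on something with over 40 N, if the wrist force passes 120 N, or if a joint passes its speed limit or range.

## Working session

There is one attempt and no reset: what is moved stays moved. The work goes in short steps, Python scripts to look and compute and a tool call to move; the robot and the scene stay as the last step left them, time stands still between calls to the robot, and variables do not carry over. Pictures are saved under pics/ and viewed, about 8 in all and at most 12, crops included, and the job is handed in when it is done.

Besides the shell and the picture viewer there is one more tool, called after ">>>" by a JSON object that holds its "fn" and its "kwargs", one argument or row to a line. apply_moves: Moves the arm, as the interface text tells. Its arguments: {"type":"object","properties":{"moves":{"type":"string"},"fingers":{"type":"number"},"grip_force":{"type":"number"}},"required":["moves"]}

```bash
mkdir -p pics; cat > h.py <<'E'
import numpy as np, cv2
from bench import get_obs, viewer, order, nets
from scipy.spatial.transform import Rotation as Ro
def cam(n,o=None):
    m=viewer.camera_model(n); K=np.array(m["mtx"]); D=np.array(m["D"])
    if "hand_eye" in m:
        o=o or get_obs(); T=np.eye(4); T[:3,:3]=Ro.from_quat(o["tool_rot"]).as_matrix(); T[:3,3]=o["ee_pos"]
        W=np.linalg.inv(T@np.array(m["hand_eye"])); return K,D,W[:3,:3],W[:3,3]
    return K,D,np.array(m["R"]),np.array(m["t"])
def plane(c,px,z):
    K,D,R,t=c; u=cv2.undistortPoints(np.array(px,float).reshape(-1,1,2),K,D).reshape(-1,2)
    d=np.c_[u,np.ones(len(u))]@R; C=-R.T@t
    return C+d*((z-C[2])/d[:,2])[:,None]
def proj(c,X):
    K,D,R,t=c; return cv2.projectPoints(np.array(X,float),cv2.Rodrigues(R)[0],t,K,D)[0].reshape(-1,2)
def save(n,im): cv2.imwrite("pics/"+n+".png",cv2.cvtColor(im,cv2.COLOR_RGB2BGR))
E
python3 - <<'E'
from h import *
o=get_obs();print(o["ee_pos"],o["tool_rot"],o["t"])
ims=[]
for n in("scene","side","wrist"):
    ims.append(viewer.snapshot(n)); np.save("pics/"+n+"0.npy",ims[-1])
    for k in("bar","line","board","ring","jar","pliers"):
        r=nets.search_frame(n,k); print(n,k,[(np.round(x["centre"]).tolist(),round(x["confidence"],2)) for x in r[:4]])
c=np.hstack(ims[:2]); save("a",cv2.resize(c,(800,300)))
save("b",ims[2])
E
```

```text
[ 6.49309681e-01 -5.39410344e-05  2.25696013e-01] [ 7.07090736e-01  7.07122180e-01 -6.56824854e-04 -6.93978289e-04] 0.0
scene bar [([254.0, 298.0], 0.94), ([170.0, 240.0], 0.72), ([134.0, 330.0], 0.62)]
scene line [([285.0, 245.0], 0.74)]
scene board [([279.0, 267.0], 0.71)]
scene ring [([323.0, 232.0], 0.48)]
scene jar [([343.0, 187.0], 0.95)]
scene pliers [([219.0, 353.0], 0.92)]
side bar [([382.0, 192.0], 0.79), ([364.0, 133.0], 0.73), ([289.0, 147.0], 0.66)]
side line []
side board [([274.0, 197.0], 0.7)]
side ring [([234.0, 219.0], 0.57)]
side jar [([221.0, 272.0], 0.79), ([233.0, 224.0], 0.72)]
side pliers [([298.0, 132.0], 0.61)]
wrist bar [([227.0, 318.0], 0.94), ([71.0, 252.0], 0.66)]
wrist line [([214.0, 205.0], 0.95)]
wrist board [([223.0, 204.0], 0.58)]
wrist ring [([230.0, 318.0], 0.28)]
wrist jar [([218.0, 23.0], 0.97)]
wrist pliers [([233.0, 349.0], 0.91)]
```

View pics/a.png

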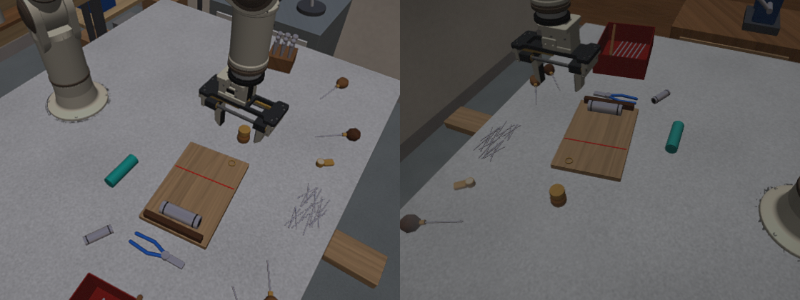

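View pics/b.png

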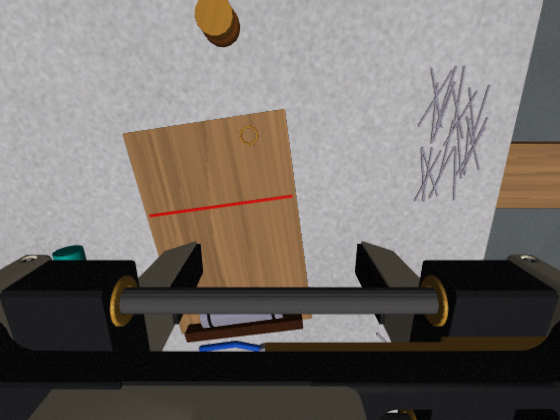

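Candidates in the scene view: the bar at (254,298) on the board beside the fence, a turquoise one at (170,240), and a small grey one at (134,330). The one at (254,298) is the larger non-turquoise bar and lies beside the fence. I'll confirm it in an enlarged crop and measure.

```bash
python3 - <<'E'
from h import *
for n in("scene","side","wrist"):
    im=np.load("pics/"+n+"0.npy"); c=cam(n)
    h=cv2.cvtColor(im,cv2.COLOR_RGB2HSV); m=((h[...,0]<5)|(h[...,0]>175))&(h[...,1]>170)&(h[...,2]>90)
    nn,l,s,_=cv2.connectedComponentsWithStats(m.astype(np.uint8),connectivity=8)
    for i in range(1,nn):
        if s[i,4]<60 : continue
        x,y,w,hh,a=s[i]
        if a>0.4*w*hh and w<60 : continue
        p=np.argwhere(l==i)[:,::-1]; P=plane(c,p,0.018)[:,:2]
        mu=P.mean(0);V=np.linalg.svd(P-mu,full_matrices=False)[2][0]; q=(P-mu)@V
        print(n,s[i],"ends",mu+V*q.min(),mu+V*q.max(),"len",np.ptp(q),"ang",np.degrees(np.arctan2(V[1],V[0])))
im=np.load("pics/scene0.npy"); a=cv2.resize(im[260:350,190:320],None,fx=5,fy=5,interpolation=cv2.INTER_CUBIC)
im=np.load("pics/side0.npy"); b=cv2.resize(im[120:180,240:350],None,fx=5,fy=5,interpolation=cv2.INTER_CUBIC)
save("c",a);save("d",b)
E
```

```text
scene [246 231  82  34 133] ends [ 0.48150102 -0.04467729] [ 0.66728745 -0.01813356] len 0.1876730280126817 ang 8.130952330369967
side [230 193  87  17 113] ends [ 0.66656462 -0.02004494] [ 0.48064225 -0.04744765] len 0.18793092721448362 ang -171.61565668707556
wrist [149 195 144  22 431] ends [ 0.66813801 -0.01926349] [ 0.47921881 -0.04654452] len 0.19087880905365068 ang -171.78295998124224
```

View pics/c.png

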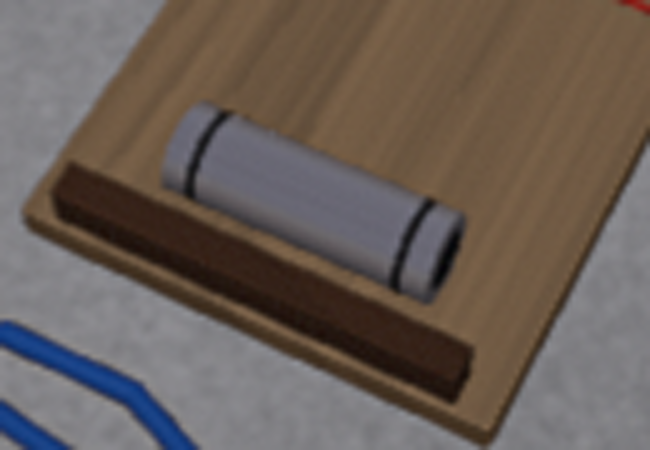

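View pics/d.png

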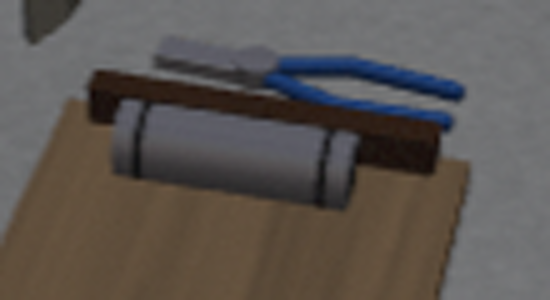

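The crops show the grey bar with black bands beside the fence: scene crop (165–465, 100–300), side crop (112–357, 100–210). It is clearly the bar meant. Next I'll fit a cylinder to its silhouettes in both views.

```bash
cat > fit.py <<'E'
from h import *
from scipy.optimize import minimize
A=np.radians(8.2); U=np.array([np.cos(A),np.sin(A)]); V=np.array([-U[1],U[0]]); L0=np.array([.5737,-.0327])
def cyl(p,z):
    x,y,yaw=p; th=np.linspace(0,2*np.pi,40,endpoint=False); u=np.array([np.cos(yaw),np.sin(yaw),0]); v=np.array([-u[1],u[0],0])
    return np.vstack([[x,y,z]+s*.055*u+.018*(np.cos(th)[:,None]*v+np.sin(th)[:,None]*[0,0,1]) for s in(-1,1)])
def mask(im,roi):
    h=cv2.cvtColor(im,cv2.COLOR_RGB2HSV).astype(int); x0,y0,x1,y1=roi
    m=np.zeros(im.shape[:2],np.uint8); b=(h[...,1]<70)&(h[...,2]>50); m[y0:y1,x0:x1]=b[y0:y1,x0:x1]
    m=cv2.morphologyEx(m,cv2.MORPH_CLOSE,np.ones((3,3)))
    return m
def fit(views,p0,zfree=False):
    # views: (cam, hull pts)
    def poly_iou(P,Q):
        a,_=cv2.intersectConvexConvex(P.astype(np.float32),Q.astype(np.float32)); A1=cv2.contourArea(P.astype(np.float32)); A2=cv2.contourArea(Q.astype(np.float32)); return a/(A1+A2-a)
    def cost(p):
        return -sum(poly_iou(cv2.convexHull(proj(c,cyl(p[:3],p[3] if zfree else .036)).astype(np.float32)),H) for c,H in views)
    q=list(p0)+([.036] if zfree else [])
    S=np.vstack([q]+[np.array(q)+np.eye(len(q))[i]*[.02,.02,.15,.01][i] for i in range(len(q))])
    r=minimize(cost,q,method="Nelder-Mead",options=dict(initial_simplex=S,xatol=1e-5,fatol=1e-6,maxiter=2000)); return r.x,r.fun
def rel(p):
    d=np.array(p[:2])-L0; return "along %.1f across %.1f mm yaw-line %.2f deg"%(d@U*1e3,d@V*1e3,np.degrees(p[2]-A))
E
python3 - <<'E'
from fit import *
H={}
poly={"scene":np.array([[165,150],[180,112],[205,98],[465,212],[462,255],[432,303],[415,300],[172,192]])/5.+[190,260],
"side":np.array([[112,172],[118,108],[130,100],[357,137],[357,165],[347,210],[320,205]])/5.+[240,120]}
vs=[(cam(n),cv2.convexHull((poly[n]-.4).astype(np.float32))) for n in poly]
p0=list(plane(cam("scene"),[[254,298]],.036)[0][:2])+[A]
for v in(vs,vs[:1],vs[1:]):
    p,f=fit(v,p0); print(p,f/len(v),rel(p))
p,f=fit(vs,p0,True);print("z free",p,f/2)
print("jar",plane(cam("scene"),[[343,187]],.025),"ring",plane(cam("scene"),[[323,232]],.02))
print("V",V,"U",U)
R=Ro.from_quat(get_obs()["tool_rot"]).as_matrix();print(R.round(3))
E
```

```text
[ 0.59946279 -0.17761644  0.15549191] -0.9437292108970385 along 4.8 across -147.1 mm yaw-line 0.71 deg
[ 0.59937626 -0.17675884  0.14782824] -0.9657410581740942 along 4.9 across -146.2 mm yaw-line 0.27 deg
[ 0.59968954 -0.17926     0.17434591] -0.9307146284914112 along 4.8 across -148.8 mm yaw-line 1.79 deg
z free [ 0.59951769 -0.17725644  0.15141776  0.03662454] -0.9459715182420362
jar [[0.58896443 0.18190314 0.025     ]] ring [[0.61816897 0.04715063 0.02      ]]
V [-0.14262893  0.98977623] U [0.98977623 0.14262893]
[[ 0.  1.  0.]
 [ 1. -0.  0.]
 [ 0.  0. -1.]]
```

>>> {"fn": "apply_moves", "kwargs": {
  "moves": "-20 -5 10 0 0 -0.02; -45 -12 30 0 0 -0.05; -75 -20 52 0 0 -0.08; -105 -28 75 0 0 -0.11; -135 -36 100 0 0 -0.143; -160 -42 120 0 0 -0.143; -178 -47 135 0 0 -0.143; -185 -49 146 0 0 -0.143; -185 -49 152 0 0 -0.143; -185 -49 152 0 0 -0.143",
  "fingers": 50
}}

```text
t: 2.05
ee_pos: [0.6014, -0.183, 0.0743]
tool_rot: [0.654, 0.756, 0.001, -0.001]
contact_force: [-1.0, 0.8, 1.3]
width: 0.545
```

```bash
python3 - <<'E'
from fit import *
o=get_obs();print(o["t"],o["ee_pos"],Ro.from_quat(o["tool_rot"]).as_matrix().round(3),o["contact_force"])
p=o["ee_pos"][:2]-L0;print(p@U,p@V)
a=viewer.snapshot("scene");b=viewer.snapshot("side")
c=np.vstack([cv2.resize(a[230:350,160:330],(595,420)),cv2.resize(b[90:180,230:360],(595,412))])
save("e",cv2.resize(c,(429,600)))
E
```

```text
2.05 [ 0.60135275 -0.18295933  0.07432294] [[-0.144  0.99  -0.   ]
 [ 0.99   0.144  0.002]
 [ 0.002  0.    -1.   ]] [-0.97269405  0.76685709  1.34610921]
0.005938707044234277 -0.15266719431901354
```

View pics/e.png

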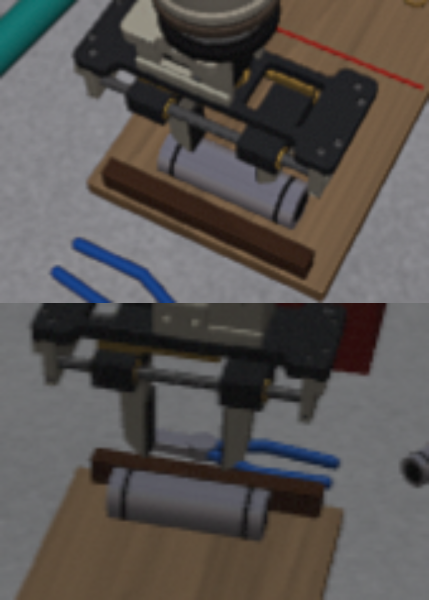

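The fingers stand astride the bar's middle, above it. The tips are behind the top line, nothing touches, and the bar is undisturbed.

>>> {"fn": "apply_moves", "kwargs": {
  "moves": "0 0 4 0 0 0; 0 0 8 0 0 0; 0 0 12 0 0 0; 0 0 15 0 0 0; 0 0 17 0 0 0; 0 0 18 0 0 0; 0 0 19 0 0 0; 0 0 20 0 0 0; 0 0 20 0 0 0; 0 0 20 0 0 0"
}}

```text
t: 3.15
ee_pos: [0.6011, -0.185, 0.0548]
tool_rot: [0.655, 0.756, 0.0, 0.0]
contact_force: [0.5, -0.1, 0.4]
width: 0.545
```

>>> {"fn": "apply_moves", "kwargs": {
  "moves": "0 0 0.5 0 0 0; 0 0 1 0 0 0; 0 0 1.5 0 0 0; 0 0 1.5 0 0 0; 0 0 1.5 0 0 0; 0 0 1.5 0 0 0; 0 0 1.5 0 0 0; 0 0 1.5 0 0 0; 0 0 1.5 0 0 0; 0 0 1.5 0 0 0"
}}

```text
t: 4.15
ee_pos: [0.6013, -0.1853, 0.0542]
tool_rot: [0.655, 0.756, -0.0, 0.0]
contact_force: [-2.0, 0.2, 5.6]
width: 0.547
```

In contact at about 5 N. First stroke: 30 mm forward, slow.

>>> {"fn": "apply_moves", "kwargs": {
  "moves": "2 0 0 0 0 0; 5 0 0 0 0 0; 9 0 0 0 0 0; 13 0 0 0 0 0; 17 0 0 0 0 0; 21 0 0 0 0 0; 25 0 0 0 0 0; 28 0 0 0 0 0; 29 0 0 0 0 0; 29 0 0 0 0 0"
}}

```text
t: 5.15
ee_pos: [0.5968, -0.1564, 0.0541]
tool_rot: [0.655, 0.756, -0.0, 0.0]
contact_force: [-3.2, 0.0, 6.2]
width: 0.544
```

```bash
python3 - <<'E'
from fit import *
a=viewer.snapshot("scene");b=viewer.snapshot("side")
c=np.vstack([cv2.resize(a[230:350,160:330],(595,420)),cv2.resize(b[90:180,230:360],(595,412))])
save("f",cv2.resize(c,(429,600)))
E
```

```text
(no output)
```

View pics/f.png

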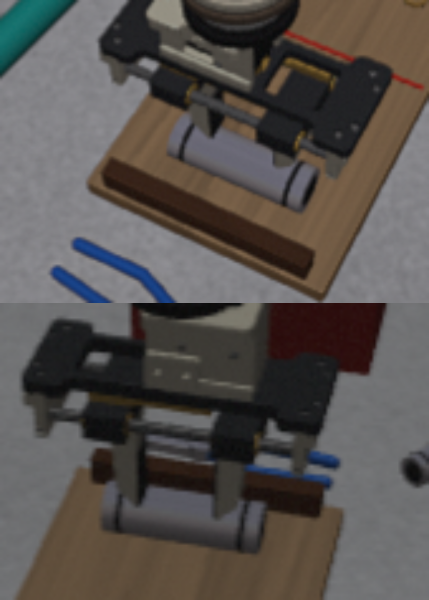

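Rolling works: contact is held and the bar is still parallel to the fence. Now I'll cycle lift, back, press and stroke.

>>> {"fn": "apply_moves", "kwargs": {
  "moves": "0 0 -4 0 0 0; -9 0 -5 0 0 0; -15 0 -4 0 0 0; -15 0 0 0 0 0; -15 0 0 0 0 0; -11 0 0 0 0 0; -4 0 0 0 0 0; 4 0 0 0 0 0; 11 0 0 0 0 0; 14 0 0 0 0 0"
}}

```text
t: 6.25
ee_pos: [0.5947, -0.1423, 0.054]
tool_rot: [0.655, 0.756, -0.0, 0.0]
contact_force: [-3.5, -0.9, 10.0]
width: 0.544
```

>>> {"fn": "apply_moves", "kwargs": {
  "moves": "0 0 -4 0 0 0; -9 0 -5 0 0 0; -15 0 -4 0 0 0; -15 0 0 0 0 0; -15 0 0 0 0 0; -11 0 0 0 0 0; -4 0 0 0 0 0; 4 0 0 0 0 0; 11 0 0 0 0 0; 14 0 0 0 0 0"
}}

```text
t: 7.25
ee_pos: [0.5925, -0.1287, 0.054]
tool_rot: [0.655, 0.756, -0.0, -0.0]
contact_force: [-4.2, -1.1, 11.4]
width: 0.546
```

>>> {"fn": "apply_moves", "kwargs": {
  "moves": "0 0 -4 0 0 0; -9 0 -5 0 0 0; -15 0 -4 0 0 0; -15 0 0 0 0 0; -15 0 0 0 0 0; -11 0 0 0 0 0; -4 0 0 0 0 0; 4 0 0 0 0 0; 11 0 0 0 0 0; 14 0 0 0 0 0"
}}

```text
t: 8.25
ee_pos: [0.5905, -0.1146, 0.054]
tool_rot: [0.655, 0.756, -0.0, -0.0]
contact_force: [-3.9, -0.4, 11.7]
width: 0.547
```

```bash
python3 - <<'E'
from fit import *
o=get_obs();p=o["ee_pos"][:2]-L0;print(p@U,p@V,o["t"])
a=viewer.snapshot("scene");b=viewer.snapshot("side")
c=np.vstack([cv2.resize(a[200:320,180:350],(595,420)),cv2.resize(b[110:200,230:360],(595,412))])
save("g",cv2.resize(c,(429,600)))
E
```

```text
0.004918311506946037 -0.08345682763693124 8.25
```

View pics/g.png

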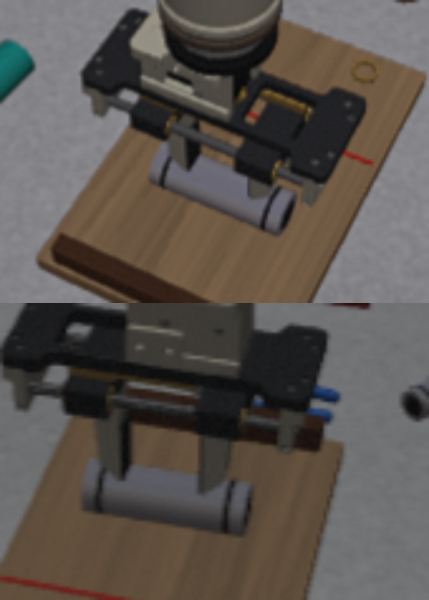

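The bar is rolling straight and now sits about 90 mm short of the line. Continuing.

>>> {"fn": "apply_moves", "kwargs": {
  "moves": "0 0 -4 0 0 0; -9 0 -5 0 0 0; -15 0 -4 0 0 0; -15 0 -0.5 0 0 0; -15 0 -0.5 0 0 0; -11 0 -0.5 0 0 0; -4 0 -0.5 0 0 0; 4 0 -0.5 0 0 0; 11 0 -0.5 0 0 0; 14 0 -0.5 0 0 0"
}}

```text
t: 9.35
ee_pos: [0.5881, -0.0988, 0.0541]
tool_rot: [0.654, 0.756, -0.0, -0.001]
contact_force: [-3.0, -0.4, 6.3]
width: 0.545
```

>>> {"fn": "apply_moves", "kwargs": {
  "moves": "0 0 -4 0 0 0; -9 0 -5 0 0 0; -15 0 -4 0 0 0; -15 0 0 0 0 0; -15 0 0 0 0 0; -11 0 0 0 0 0; -4 0 0 0 0 0; 4 0 0 0 0 0; 11 0 0 0 0 0; 14 0 0 0 0 0"
}}

```text
t: 10.35
ee_pos: [0.586, -0.085, 0.0542]
tool_rot: [0.654, 0.756, -0.0, -0.001]
contact_force: [-3.4, -1.1, 5.1]
width: 0.541
```

>>> {"fn": "apply_moves", "kwargs": {
  "moves": "0 0 -4 0 0 0; -9 0 -5 0 0 0; -15 0 -4 0 0 0; -15 0 0 0 0 0; -15 0 0 0 0 0; -11 0 0 0 0 0; -4 0 0 0 0 0; 4 0 0 0 0 0; 11 0 0 0 0 0; 14 0 0 0 0 0"
}}

```text
t: 11.35
ee_pos: [0.5841, -0.071, 0.0542]
tool_rot: [0.654, 0.756, -0.0, -0.001]
contact_force: [-2.9, -0.7, 5.5]
width: 0.545
```

>>> {"fn": "apply_moves", "kwargs": {
  "moves": "0 0 0 0 0 0; 0 0 -4 0 0 0; 0 0 -15 0 0 0; -10 0 -35 0 0 0; -25 0 -60 0 0 0; -45 0 -85 0 0 0; -65 0 -100 0 0 0; -80 0 -110 0 0 0; -80 0 -110 0 0 0; -80 0 -110 0 0 0"
}}

```text
t: 12.35
ee_pos: [0.5959, -0.1517, 0.1633]
tool_rot: [0.655, 0.756, 0.0, -0.0]
contact_force: [-0.1, 0.5, -0.5]
width: 0.546
```

```bash
cat > meas.py <<'E'
from fit import *
import sys
guess=float(sys.argv[1])/1e3
o=get_obs();p=o["ee_pos"][:2]-L0;print("tcp",p@U,p@V,o["ee_pos"][2],o["t"])
vs=[];pic=[]
for n in("wrist","scene","side"):
    o=get_obs(); im=viewer.snapshot(n); c=cam(n,o); g=L0+.005*U+guess*V
    q=proj(c,cyl([*g,A],.036)); lo=np.maximum(q.min(0).astype(int)-12,0); hi=q.max(0).astype(int)+12
    hsv=cv2.cvtColor(im,cv2.COLOR_RGB2HSV).astype(int)
    m=np.zeros(im.shape[:2],np.uint8); b=(hsv[...,1]<75); m[lo[1]:hi[1],lo[0]:hi[0]]=b[lo[1]:hi[1],lo[0]:hi[0]]
    m=cv2.morphologyEx(m,cv2.MORPH_CLOSE,np.ones((5,5)));m=cv2.morphologyEx(m,cv2.MORPH_OPEN,np.ones((3,3)))
    nn,l,s,_=cv2.connectedComponentsWithStats(m); 
    if nn<2: print(n,"none"); continue
    k=1+s[1:,4].argmax(); H=cv2.convexHull(cv2.findContours((l==k).astype(np.uint8),0,2)[0][0])
    for q in [H]: 
        im=im.copy(); cv2.polylines(im,[H],True,(0,255,0),1)
    pic.append(cv2.resize(im[lo[1]:hi[1],lo[0]:hi[0]],(400,260),interpolation=cv2.INTER_CUBIC))
    v=(c,H.astype(np.float32)); P,f=fit([v],[*g,A]); print(n,s[k],rel(P),round(f,3)); vs.append(v)
P,f=fit(vs,[*g,A]);print("all",rel(P),f/len(vs),P)
while len(pic)<4: pic.append(np.zeros_like(pic[0]))
save(sys.argv[2],np.vstack([np.hstack(pic[:2]),np.hstack(pic[2:4])]))
E
python3 meas.py -47 h
```

```text
tcp 0.005024636194488008 -0.12099576477677582 0.16329042638878588 12.35
wrist [ 212   90  129   42 5136] along 3.6 across -36.2 mm yaw-line 0.52 deg -0.983
scene [ 235  229   79   45 2189] along 2.3 across -33.8 mm yaw-line 1.71 deg -0.422
side [248 171  54  24 907] along 3.9 across -37.6 mm yaw-line 1.36 deg -0.974
all along 3.5 across -36.3 mm yaw-line 0.50 deg -0.7758592810188746 [ 0.58238175 -0.06812999  0.15185923]
```

View pics/h.png

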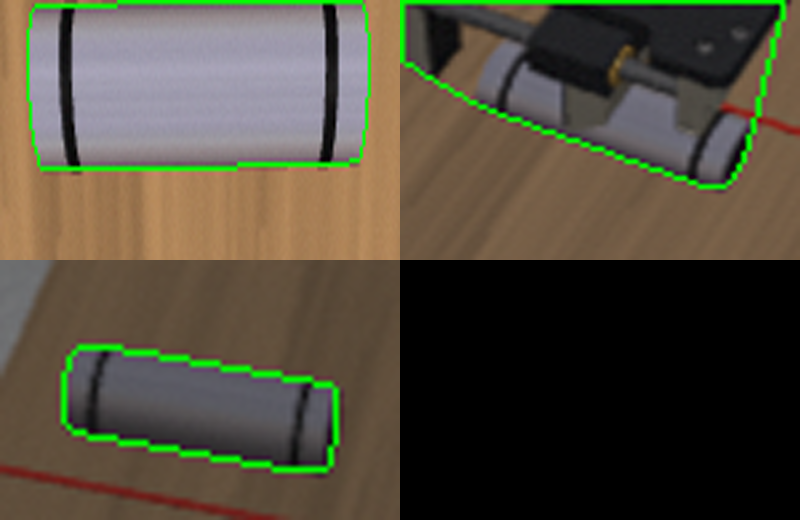

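```bash
python3 meas.py -36 i; python3 - <<'E'
from fit import *
o=get_obs(); im=viewer.snapshot("wrist"); c=cam("wrist",o); h=cv2.cvtColor(im,cv2.COLOR_RGB2HSV)
m=((h[...,0]<5)|(h[...,0]>175))&(h[...,1]>170)&(h[...,2]>90)
nn,l,s,_=cv2.connectedComponentsWithStats(m.astype(np.uint8))
for i in range(1,nn):
    if s[i,4]<60: continue
    P=plane(c,np.argwhere(l==i)[:,::-1],.018)[:,:2]-L0; print(s[i],"line across",(P@V).mean(),"along",(P@U).min(),(P@U).max())
E
```

```text
tcp 0.0048570529805420405 -0.11961797061568821 0.16259242297640186 12.5
wrist [ 213   92  128   41 5113] along 3.4 across -36.4 mm yaw-line 0.08 deg -0.973
scene [ 238  226   78   48 2338] along 2.5 across -33.8 mm yaw-line 1.78 deg -0.389
side [248 171  54  24 906] along 4.1 across -37.6 mm yaw-line 1.35 deg -0.975
all along 3.5 across -36.5 mm yaw-line 0.36 deg -0.7624650318753678 [ 0.58236484 -0.06831408  0.14945678]
[ 173   69  202    5 1007] line across 0.0005135805587765563 along -0.09465901581844306 0.09585908739150824
```

>>> {"fn": "apply_moves", "kwargs": {
  "moves": "20 0 15 0 0 0; 40 0 35 0 0 0; 60 0 55 0 0 0; 75 0 75 0 0 0; 75 0 95 0 0 0; 75 0 105 0 0 0; 75 0 108 0 0 0; 75 0 109 0 0 0; 75 0 110 0 0 0; 75 0 110 0 0 0"
}}

```text
t: 13.7
ee_pos: [0.5863, -0.0785, 0.0545]
tool_rot: [0.655, 0.756, 0.0, 0.001]
contact_force: [0.1, -0.1, 0.1]
width: 0.544
```

>>> {"fn": "apply_moves", "kwargs": {
  "moves": "2 0 0 0 0 0; 6 0 0 0 0 0; 10 0 0 0 0 0; 14 0 0 0 0 0; 18 0 0 0 0 0; 22 0 0 0 0 0; 25 0 0 0 0 0; 27 0 0 0 0 0; 28 0 0 0 0 0; 28 0 0 0 0 0"
}}

```text
t: 14.7
ee_pos: [0.5816, -0.0498, 0.0541]
tool_rot: [0.655, 0.756, 0.0, 0.0]
contact_force: [-2.3, -0.2, 5.4]
width: 0.543
```

>>> {"fn": "apply_moves", "kwargs": {
  "moves": "0 0 -4 0 0 0; -9 0 -5 0 0 0; -14 0 -4 0 0 0; -14 0 0 0 0 0; -14 0 0 0 0 0; -14 0 0 0 0 0; -13 0 0 0 0 0; -10 0 0 0 0 0; -6 0 0 0 0 0; -2 0 0 0 0 0"
}}

```text
t: 15.7
ee_pos: [0.582, -0.0526, 0.0541]
tool_rot: [0.655, 0.756, -0.0, 0.0]
contact_force: [-1.4, -0.8, 6.8]
width: 0.542
```

>>> {"fn": "apply_moves", "kwargs": {
  "moves": "1 0 0 0 0 0; 3 0 0 0 0 0; 4 0 0 0 0 0; 4 0 0 0 0 0; 4 0 -4 0 0 0; 4 0 -20 0 0 0; -15 0 -45 0 0 0; -35 0 -75 0 0 0; -55 0 -100 0 0 0; -75 0 -110 0 0 0"
}}

```text
t: 16.7
ee_pos: [0.5945, -0.1274, 0.1677]
tool_rot: [0.655, 0.756, 0.001, 0.002]
contact_force: [0.2, 0.2, -0.2]
width: 0.541
```

```bash
python3 meas.py -12 j
```

```text
tcp 0.007072802433395491 -0.09673815860934475 0.16772308147751253 16.7
wrist [ 210   93  126   42 4916] along 3.1 across -15.0 mm yaw-line 0.57 deg -0.986
scene [ 244  217   80   49 2368] along 2.4 across -12.0 mm yaw-line 1.13 deg -0.368
side [245 178  55  25 934] along 3.7 across -15.4 mm yaw-line 1.03 deg -0.975
all along 3.1 across -15.0 mm yaw-line 0.61 deg -0.7672114786432181 [ 0.57895253 -0.0470962   0.15376106]
```

>>> {"fn": "apply_moves", "kwargs": {
  "moves": "20 0 15 0 0 0; 40 0 35 0 0 0; 60 0 55 0 0 0; 73 0 75 0 0 0; 73 0 95 0 0 0; 73 0 105 0 0 0; 73 0 109 0 0 0; 73 0 110 0 0 0; 73 0 110 0 0 0; 73 0 110 0 0 0"
}}

```text
t: 17.85
ee_pos: [0.5819, -0.0544, 0.0543]
tool_rot: [0.655, 0.756, -0.0, -0.0]
contact_force: [-0.6, 0.0, 1.5]
width: 0.543
```

>>> {"fn": "apply_moves", "kwargs": {
  "moves": "2 0 0 0 0 0; 6 0 0 0 0 0; 10 0 0 0 0 0; 14 0 0 0 0 0; 18 0 0 0 0 0; 22 0 0 0 0 0; 25 0 0 0 0 0; 27 0 0 0 0 0; 28 0 0 0 0 0; 28 0 0 0 0 0"
}}

```text
t: 18.85
ee_pos: [0.5777, -0.026, 0.0541]
tool_rot: [0.655, 0.756, -0.0, -0.0]
contact_force: [-3.7, -0.4, 6.7]
width: 0.549
```

>>> {"fn": "apply_moves", "kwargs": {
  "moves": "0 0 0 0 0 0; 0 0 0 0 0 0; 0 0 -4 0 0 0; 0 0 -15 0 0 0; -10 0 -35 0 0 0; -25 0 -60 0 0 0; -45 0 -85 0 0 0; -65 0 -100 0 0 0; -75 0 -110 0 0 0; -75 0 -110 0 0 0"
}}

```text
t: 19.85
ee_pos: [0.5902, -0.1028, 0.1655]
tool_rot: [0.656, 0.755, 0.001, 0.002]
contact_force: [-0.1, 0.4, -0.0]
width: 0.544
```

```bash
python3 meas.py 0 k
```

```text
tcp 0.006340197094254863 -0.0717439058038014 0.16554960521714818 19.85
wrist [ 211  106  125   41 4833] along 2.8 across -1.0 mm yaw-line 0.42 deg -0.984
scene [ 259  213   68   48 1783] along 1.8 across 4.3 mm yaw-line -1.87 deg -0.427
side [243 182  56  25 948] along 3.3 across -2.2 mm yaw-line 1.04 deg -0.98
all along 2.9 across -1.1 mm yaw-line 0.41 deg -0.7771864096693637 [ 0.57675325 -0.03337124  0.15025422]
```

View pics/k.png

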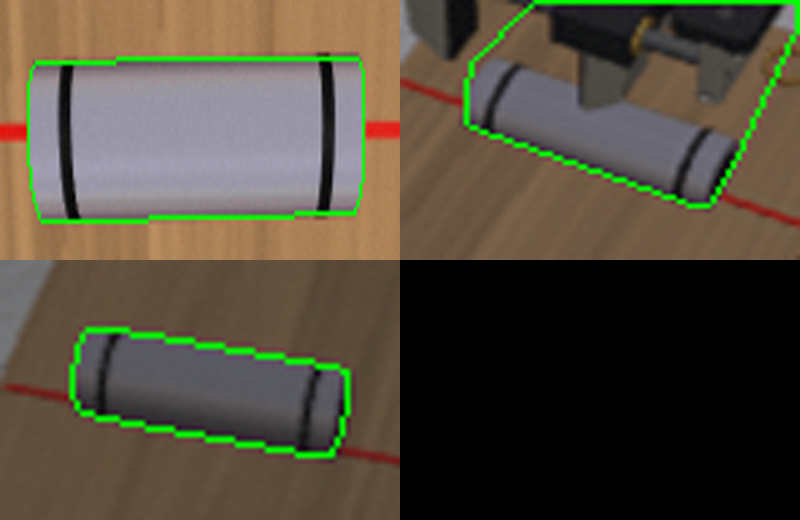

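The bar lies over the red line, which shows at both of its ends. The offset is about 1–2 mm across and the angle under 1°, with the tool well clear.

```bash
python3 -c "
from h import *
print(order.close_job())"
```

```text
the job is handed in; nothing more can be done
None
```

The bar is resting on the red line, and I handed the job in at about 20 s of the 64 s limit; no verdict was reported. I rolled the steel bar about 146 mm from the fence with ten light strokes (5–12 N) along its top. The fingertips stayed at about 54 mm, so the grasp point was at about 73 mm, and the bar was never gripped or lifted.

**Last check, wrist and side views:**
- **Across the line:** the bar's centre is about 1–2.5 mm short of it (limit 7 mm).
- **Along the line:** it is about 3 mm from the middle (limit 45 mm).
- **Angle:** it lies about 0.4–1.0° off the line (limit 7°).
- **Robot:** the tool is over 100 mm above the board, touching nothing.

**Disagreement:** the scene camera's fit gave +4.3 mm across and −1.9° off the line. I set it aside because the gripper hid part of the bar there, and its outline had taken in the gripper. It also pulled the combined fit's overlap down to 0.78, against 0.98 for the other two views on their own.

**Not measured:**
- **Roll angle:** I did not see it directly. The distance rolled implies about 8 rad, and the forces were too light to suggest slipping.
- **Ring, pliers and jar:** I did not re-measure them at the end, but the tool path did not go near them.

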